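Click the nail cartridge into the underpinner

ROBOT

A 6-joint arm with a two-finger parallel gripper is mounted at the origin on the work surface. World frame = base frame: x ahead of the robot, y to its left, z up, the work surface at z = 0. Lengths are in m, angles in degrees, forces in N, time in s.
With the tool pointing down it reaches from about 0.325 to 0.875 m from the base axis. Payload 4.4 kg.
Tool frame: the origin (TCP) lies on the centre line of the jaws, within the pads' length; the fingertips stand 17 mm ahead of it and the grasp point (between the pads) lies 2 mm behind it (ctrl.tips_ahead is the distance from the TCP to the fingertips, in m); z points along the fingers, y is the line along which they close (so a half turn about z gives the same grasp; the last joint's range is limited). The gripper opens to 85 mm and grips with 20 to 120 N. Pads are 22 mm wide; open, the fingers measure 114 mm over their backs; the gripper's body (76 mm by 85 mm) begins 54 mm behind the grasp point. The pads swing forward as they close: fully open they stand 13 mm farther back than shut.
Start: joints at [67.408, 11.837, 88.321, -0, 79.842, -8.623], TCP at [0.139, 0.558, 0.211] pointing down, gripper open.
Joint ranges: [-156.59, 156.59], [-49.26, 127.26], [12.9, 141.05], [-63.56, 243.56], [4.71, 150.69], [-161.64, 161.64]. Speed limits (degrees/s): [159.86, 159.86, 180, 180, 180, 180].

INTERFACE

Orientations are given as [roll, pitch, yaw] about the fixed x, y, z axes, in that order (R = Rz(yaw) Ry(pitch) Rx(roll)).
In Python, from station import ctrl gives the robot as it stands.
- The arm moves only by the tool carry_out, never from a script. Its argument "plan" is a list that holds one entry, the list of rows, each a list of 5 numbers: the shift along the tool's x, y, z normalised to -1 to 1, where 1 is 0.2 m, then the turn about the tool's z normalised to -1 to 1, where 1 is 180 degrees, then the gripper command: -1 is fully open, 1 is shut, values between are in proportion. In form: [[[tx, ty, tz, spin, gripper], ...]]. A call has 1 to 5 rows; each row shifts and turns the commanded pose from where the row before left it, along the tool's axes as they then stand; what a row does not reach is not made up. A row lasts 1/12 s, in which the tool goes at most 41.7 mm and 7.16 degrees, less where a joint would pass 70% of its speed; a pose out of reach is approached as far as the arm can. A call with a number of a shift or a turn outside -1 to 1 is refused whole. A call with a gripper value outside its range is refused whole. The fingers move at their own pace and stop on an object; "squeeze" is the grip in N (left out, the last holds). Time passes only in rows, so rows that do not move let the fingers close. It gives the time, the measured TCP pose, the force, the opening and the grip force at its end, in the units of the state.
- ctrl.sense(): the state, without advancing time (a new reading comes with each control period).
- ctrl.read_camera(name): name is "side" or "top"; returns a dict with "frame" (384x512x3 uint8, red, green, blue), "K" (3x3 intrinsics, pixels), "k1" (the pictures are not rectified: a ray, as slopes to the right and down, at radius r is drawn at 1 + k1 r^2 times it, then the intrinsics apply), "rvec" (rotation vector, rad) and "tvec" (3), from world to camera coordinates, as OpenCV has them. Camera axes: x right, y down, z forward; pixel columns grow to the right and rows downward; lengths in m; the calibration is good to about 2 mm. A picture is of the moment at which its call begins. There is no depth.
- ctrl.hand_in(): hands the job in; it is judged then, once.
The state is a dict: "time_s": time; "joints": joint angles; "qd": joint speeds; "effort": joint torques, N m; "ee_pos": TCP position; "tcp_rot": TCP orientation; "contact_force": force on the tool from outside, world axes, zero at the start; "wrist_torque": the same for the moment, N m; "grip_width": finger opening in m; "grasp_force": force on a finger pad.
Only numpy, scipy, OpenCV 4.12 (cv2) and the standard library are available. Lean on these libraries where they do the work, as an engineer would, in place of code of your own. Each camera call takes 0.05 s, during which the arm holds its last target. There are 200 camera calls.

TASK

Load the V-nail cartridge, foot first, into the upright socket of the bench underpinner and push it right to the bottom until the catch clicks, leaving it locked down by itself with its cap low over the socket. The catch is push-push (one full push locks, the next lets it spring up) and nobody knows which way it was left, so feel after each push and push again if it has come up, even if the cartridge already sits low before the first push. Push gently, never harder than 25 newtons, and do not disturb the other things on the bench.

Things in the scene. Friction and masses are not known exactly. Their poses are not given: they have to be found in the camera images.
- cartridge: V-nail cartridge: upright steel bar 26 mm (own x) by 18 mm (own y) by 90 mm tall (own z up), its top 10 mm a flat black cap, its lowest 8 mm a foot narrowed to 21 x 13 mm; 0.09 to 0.18 kg. Stands loose on the bench at the start. The same after half a turn. Origin: centre of its underside. Grip it across the 18 mm width near the top.
- underpinner: Bench underpinner, a fixed grey cast machine. Origin: on the vertical axis of its cartridge socket, at bench level; own x points from the socket back over the bed, own z up. Socket tower 70 x 80 mm, 95 mm high, around the origin. Behind it (x 35 to 200 mm) a bed 200 mm wide, 70 mm high, with two aluminium mitre fences up to 104 mm high (x over 65 mm) and a lever up to 165 mm high at x = 185 mm.
- socket_mouth (a point): Fixed: centre of the socket's open top, 95 mm above the bench, axes as the underpinner's. The hole is 28.5 mm (x) by 20.5 mm (y) with a 3 mm chamfered rim and takes the cartridge with its x along the machine's x, either way round. The cap stands 52 mm above the mouth when up, 43 to 46 mm when locked, 34 to 37.5 mm at the bottom stop (always about 9 mm below the locked height).
- carriage_up (a point): Fixed point on the socket axis 57 mm above the bench, where the hidden spring carriage carries the cartridge's underside when up. Pushing it down slowly (10 mm/s) takes 4 N rising to 8 N, with drags of up to 6 N more on the way; then a hard stop. Only a push right to the stop is sure to click; 15 N held there is enough. Start: up or locked. A cartridge on it can be lifted out.
- vise: Bystander, fixed: small bench vise with green cast jaws holding a mahogany moulding stub, 120 x 100 mm, 108 mm high. Origin: centre of its underside.
- sanding_block: Bystander, loose: black rubber sanding block 65 x 100 x 35 mm. Origin: centre of its underside.
- plumb_weight: Bystander, loose: brass plumb weight, 38 mm across, 64 mm tall, standing. Origin: centre of its underside.
Not all that is in view belongs to the job. Of the things that look like the cartridge, the smaller one is meant.

How it is judged (in metres and radians):
On the way:
1. the cartridge, in the socket, is pushed to the bottom (its cap less than 39 mm above the mouth) (z of cartridge in the frame of underpinner below 0.044 m and horizontal distance between cartridge and socket_mouth below 0.005 m), for 0.02 s.
At the end, for the whole second after the job is handed in: After at least one full push, the cartridge stands in the socket at rest, let go, locked down: its cap 40.5 to 47.5 mm above the mouth (not sprung up to 52 mm), within 5 mm of the socket axis and within 0.12 rad of upright (z of cartridge in the frame of underpinner between 0.0455 and 0.0525 m and horizontal distance between cartridge and socket_mouth below 0.005 m and angle between cartridge's own z axis and vertical below 0.12 rad and linear speed of cartridge below 0.02 m/s); the robot touches nothing.
It fails at once if the cartridge is pushed against the underpinner with more than 25 N (contact force between cartridge and underpinner above 25 N).
It fails at once if the sanding block is moved by more than 15 mm (distance of sanding_block from where it was at the start of the episode above 0.015 m).
It fails at once if the plumb weight is moved by more than 15 mm (distance of plumb_weight from where it was at the start of the episode above 0.015 m).
It fails at once if the arm pushes on the vise or its moulding with more than 5 N (contact force between the arm and vise above 5 N).
It also fails if it takes over 64 s, if anything falls off the work surface, if the arm or the gripper's body presses on something with over 40 N, if the wrist force passes 120 N, or if a joint passes its speed limit or range.

## Working session

There is one attempt and no reset: what is moved stays moved. The work goes in short steps, Python scripts to look and compute and a tool call to move; the robot and the scene stay as the last step left them, time stands still between calls to the robot, and variables do not carry over. Pictures are saved under pics/ and viewed, at most 10 in all, crops included, and the job is handed in when it is done.

Besides the shell and the picture viewer there is one more tool, called after "Emit:" by a JSON object that holds its "op" and its "data", one argument or row to a line. carry_out: Moves the arm, as the interface text tells. Scaled input: -1 to 1 covers 0.2 m each way for a shift and 180 degrees each way for a turn. Its arguments: {"type":"object","properties":{"plan":{"type":"array"},"squeeze":{"type":"number"}},"required":["plan"]}

```bash
mkdir -p pics; ls; cat > h.py <<'E'
import numpy as np, cv2
from station import ctrl
def grab(n):
    d=ctrl.read_camera(n); return d
def ray(d,u,v):
    K=np.array(d["K"]);k1=float(np.ravel(d["k1"])[0])
    p=cv2.undistortPoints(np.array([[[u,v]]],float),K,np.array([k1,0,0,0.]))[0,0]
    R=cv2.Rodrigues(np.array(d["rvec"],float))[0];t=np.array(d["tvec"],float).ravel()
    return -R.T@t, R.T@np.array([p[0],p[1],1])
def at(d,u,v,z):
    c,r=ray(d,u,v); return c+r*(z-c[2])/r[2]
def px(d,P):
    K=np.array(d["K"]);k1=float(np.ravel(d["k1"])[0])
    return cv2.projectPoints(np.array(P,float).reshape(-1,1,3),np.array(d["rvec"],float),np.array(d["tvec"],float),K,np.array([k1,0,0,0.]))[0].reshape(-1,2)
def save(d,f,box=None,s=1):
    im=d["frame"][...,::-1]
    if box: im=im[box[1]:box[3],box[0]:box[2]]
    cv2.imwrite("pics/"+f,cv2.resize(im,None,fx=s,fy=s,interpolation=cv2.INTER_CUBIC))
E
python3 - <<'E'
from h import *
for n in("top","side"):
    d=grab(n);save(d,n+"0.png",s=1.5);print(n,d["k1"],ray(d,256,192))
print(ctrl.sense())
E
```

```text
pics
top -0.1014949754099269 (array([ 0.37063539, -0.02144717,  1.10383279]), array([ 0.17011925,  0.00157109, -0.98546089]))
side -0.06052142215254925 (array([ 0.515953  , -0.58341496,  0.72701701]), array([ 0.05019066,  0.67368012, -0.73737043]))
{'time_s': 0.1, 'joints': array([ 6.74084961e+01,  1.18813715e+01,  8.83982559e+01,  7.01582464e-04,
        7.98436490e+01, -8.62218736e+00]), 'qd': array([ 0.02916679, -0.05649449, -0.25844755,  0.09321697,  0.19707415,
       -0.04161783]), 'effort': array([-8.54391947e-04, -3.84086609e+01, -2.92550200e+01, -3.50305081e-04,
        4.71957770e-03,  6.02785150e-06]), 'ee_pos': array([0.13851401, 0.5572948 , 0.21010849]), 'tcp_rot': array([-1.79878220e+02, -1.91638798e-02,  1.66030539e+02]), 'contact_force': array([0.27003159, 0.50400524, 0.41558053]), 'wrist_torque': array([ 0.04520032,  0.03315454, -0.01051847]), 'grasp_force': 0.0, 'grip_width': 0.08504727249627532}
```

View pics/top0.png

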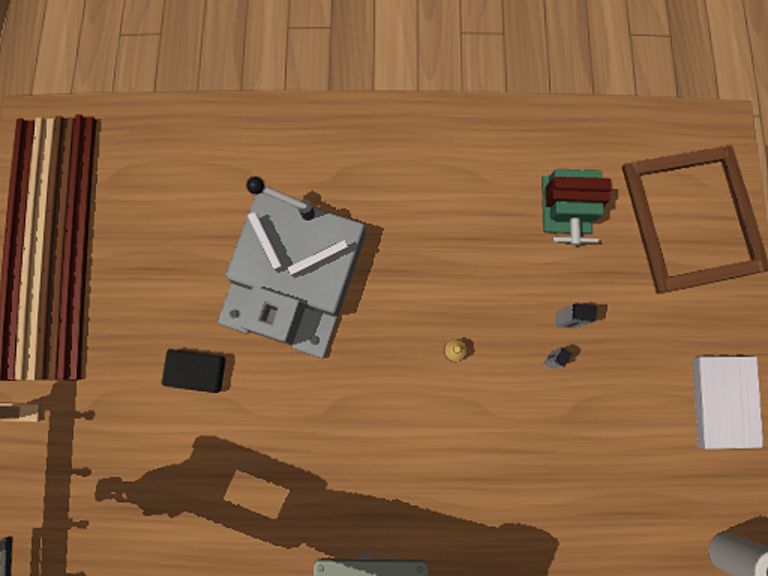

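View pics/side0.png

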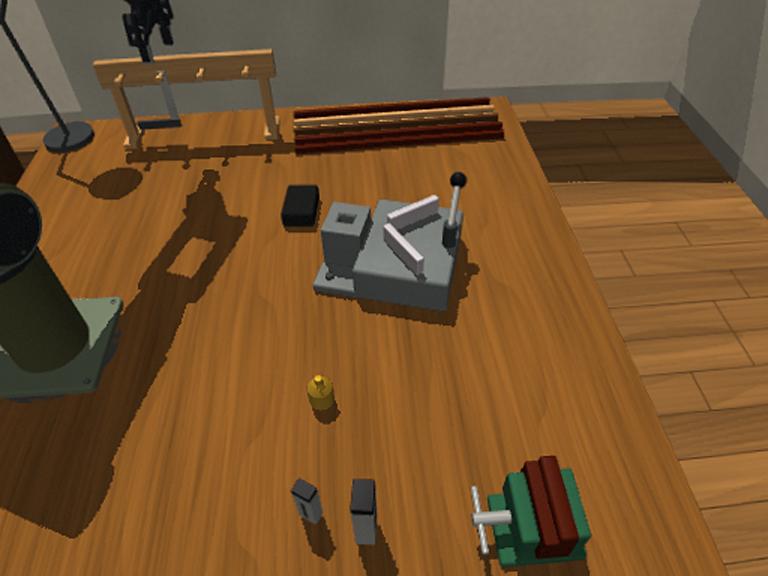

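Two things could be the cartridge. In the top view (original pixels) there is a small grey bar with a black cap at (373,238) and a larger one at (385,209). In the side view they are at (204,334) and (242,340). The smaller one is meant, so I choose top (373,238). The socket hole is at top (179,209) and side (230,145). Next I crop closely to confirm.

```bash
python3 - <<'E'
from h import *
t=grab("top");s=grab("side")
a=cv2.resize(t["frame"][190:260,350:420,::-1],(390,390),interpolation=cv2.INTER_CUBIC)
b=cv2.resize(s["frame"][310:380,185:255,::-1],(390,390),interpolation=cv2.INTER_CUBIC)
c=cv2.resize(t["frame"][180:240,140:230,::-1],(390,260)); 
e=cv2.resize(s["frame"][125:185,205:295,::-1],(390,260))
im=np.vstack([np.hstack([a,b]),np.hstack([c,e])]);cv2.imwrite("pics/c1.png",cv2.resize(im,None,fx=.92,fy=.92))
def comps(d,m,mn,box):
    n,l,st,c=cv2.connectedComponentsWithStats(m.astype(np.uint8),connectivity=4)
    for i in range(1,n):
        x,y=c[i]
        if st[i,4]>=mn and box[0]<x<box[2] and box[1]<y<box[3]:
            k=cv2.findContours((l==i).astype(np.uint8),cv2.RETR_EXTERNAL,cv2.CHAIN_APPROX_NONE)[0][0]
            print(st[i],c[i].round(1),[np.round(q,1) for q in cv2.minAreaRect(k)], "z.09:",at(d,*c[i],.09).round(4),"z.095",at(d,*c[i],.095).round(4))
for d,bx1,bx2 in((t,(350,190,420,260),(140,180,230,240)),(s,(185,310,255,380),(205,125,260,185))):
    f=d["frame"].astype(int); mx=f.max(2);sat=mx-f.min(2)
    for th in(45,60): print("black",th); comps(d,(mx<th)&(sat<15),12,bx1)
    for th in (70,85): print("hole",th); comps(d,(mx<th)&(sat<15),20,bx2)
E
```

```text
black 45
[382 203  16  11 152] [389.2 207.7] [array([389.5, 208. ]), array([10., 15.]), np.float64(90.0)] z.09: [ 0.5085 -0.3504  0.09  ] z.095 [ 0.5078 -0.3488  0.095 ]
[371 232  10  12  67] [375.3 237.7] [array([375.3, 237.7]), array([7. , 9.6]), np.float64(31.0)] z.09: [ 0.4344 -0.3122  0.09  ] z.095 [ 0.434  -0.3108  0.095 ]
black 60
[381 202  17  12 162] [389.1 207.9] [array([388.8, 207.9]), array([16. , 10.5]), np.float64(7.1)] z.09: [ 0.5081 -0.3501  0.09  ] z.095 [ 0.5074 -0.3485  0.095 ]
[370 232  11  12  74] [375.1 237.7] [array([375. , 237.9]), array([ 7.4, 10.6]), np.float64(36.9)] z.09: [ 0.4344 -0.312   0.09  ] z.095 [ 0.4341 -0.3105  0.095 ]
hole 70
[190 199  26  31 209] [199.  213.1] [array([202.9, 215.7]), array([17.7, 30.7]), np.float64(17.8)] z.09: [0.4921 0.1197 0.09  ] z.095 [0.4915 0.119  0.095 ]
[174 203  11  11  51] [177.6 207.7] [array([178.4, 208.7]), array([ 7.6, 11.6]), np.float64(26.6)] z.09: [0.505  0.1729 0.09  ] z.095 [0.5043 0.1719 0.095 ]
hole 85
[175 151  69  79 908] [211.8 198.3] [array([219., 194.]), array([50.2, 83.6]), np.float64(59.2)] z.09: [0
[... 1294 characters left out ...]
 -0.3389  0.09  ] z.095 [ 0.4373 -0.3408  0.095 ]
hole 70
[ 209  140   98   67 2108] [255.8 180.8] [array([257.8, 171. ]), array([91.8, 59.3]), np.float64(8.9)] z.09: [0.5619 0.0353 0.09  ] z.095 [0.5615 0.0304 0.095 ]
[225 143  11   6  46] [230.1 145.8] [array([230.2, 145.6]), array([10. ,  4.7]), np.float64(11.3)] z.09: [0.5044 0.1724 0.09  ] z.095 [0.5045 0.1665 0.095 ]
hole 85
[ 209  139   98   68 2415] [256.9 179.5] [array([257.9, 170.5]), array([91.8, 60.3]), np.float64(8.9)] z.09: [0.565  0.0396 0.09  ] z.095 [0.5647 0.0347 0.095 ]
[224 143  13   6  57] [230.2 145.6] [array([230.1, 145.6]), array([11.5,  5.1]), np.float64(9.5)] z.09: [0.5047 0.1734 0.09  ] z.095 [0.5047 0.1674 0.095 ]
```

View pics/c1.png

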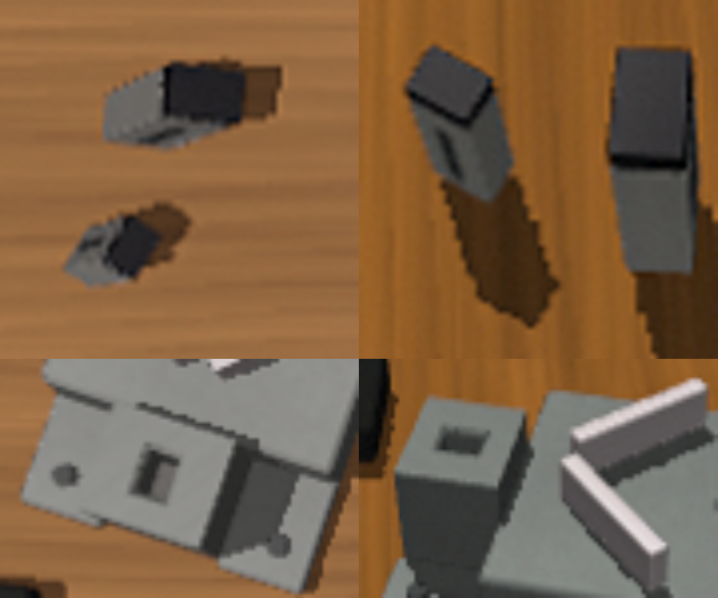

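The crop confirms it. The lower-left bar, with its cap at top px (376,238) and side px (203,326), is clearly the smaller of the two. The hole centre is near top (179,209) and side (231,145).

```bash
python3 - <<'E'
from h import *
t=grab("top");s=grab("side")
def cv(px_,x0,y0,k,ox,oy): return [((u-ox)/k+x0-.5,(v-oy)/k+y0-.5) for u,v in px_]
def quad(d,pts,z):
    P=np.array([at(d,*p,z)[:2] for p in pts]); e=np.roll(P,-1,0)-P
    print(P.mean(0).round(4),"len",np.linalg.norm(e,axis=1).round(4),"ang",np.degrees(np.arctan2(e[:,1],e[:,0])).round(1))
quad(s,cv([(433,44),(494,79),(465,118),(407,87)],185,310,5.13,359,0),.09)
quad(t,cv([(126,212),(160,235),(139,280),(105,262)],350,190,5.13,0,0),.09)
quad(s,cv([(430,398),(526,411),(500,486),(398,472)],205,125,3.99,359,359),.095)
quad(s,cv([(443,427),(490,430),(483,452),(436,450)],205,125,3.99,359,359),.095)
quad(t,cv([(145,443),(181,455),(168,503),(131,491)],140,180,3.99,0,359),.095)
# bed outline in top: grey mask edges -> line angles
def tri(a,b):
    c1,r1=ray(t,*a);c2,r2=ray(s,*b);A=np.c_[r1,-r2];l=np.linalg.lstsq(A,c2-c1,rcond=None)[0];p,q=c1+l[0]*r1,c2+l[1]*r2
    return ((p+q)/2).round(4),np.linalg.norm(p-q).round(4)
m=lambda pts,*a:np.mean(cv(pts,*a),0)
print("hole",tri(m([(145,443),(181,455),(168,503),(131,491)],140,180,3.99,0,359),m([(443,427),(490,430),(483,452),(436,450)],205,125,3.99,359,359)))
print("cap",tri(m([(126,212),(160,235),(139,280),(105,262)],350,190,5.13,0,0),m([(433,44),(494,79),(465,118),(407,87)],185,310,5.13,359,0)))
g=cv2.cvtColor(t["frame"],cv2.COLOR_RGB2GRAY)
ls=cv2.HoughLinesP(cv2.Canny(g,50,120)[140:245,140:260],1,np.pi/360,22,minLineLength=22,maxLineGap=3)
for l in ls[:,0]:
    a=at(t,l[0]+140,l[1]+140,.07);b=at(t,l[2]+140,l[3]+140,.07);e=b-a
    print(l+140,np.degrees(np.arctan2(e[1],e[0])).round(1),np.linalg.norm(e).round(3))
E
```

```text
[ 0.4365 -0.3138] len [0.0259 0.0164 0.0238 0.0173] ang [ -34.1 -127.6  148.    59.5]
[ 0.4344 -0.3124] len [0.0195 0.024  0.0182 0.0262] ang [-124.2  152.8   62.1  -24.8]
[0.5063 0.1697] len [0.0682 0.0778 0.0687 0.0784] ang [ -17.6 -106.3  163.    73.3]
[0.5059 0.1708] len [0.0321 0.0229 0.0314 0.024 ] ang [ -11.2 -104.5  170.7   77.3]
[0.5034 0.1694] len [0.0237 0.0305 0.0242 0.0308] ang [-107.8  166.9   72.8  -14. ]
hole (array([0.5046, 0.1695, 0.0957]), np.float64(0.0027))
cap (array([ 0.4354, -0.3129,  0.0873]), np.float64(0.0017))
[221 210 243 148] -18.2 0.169
[146 215 189 229] -107.1 0.115
[196 182 237 161] -61.8 0.117
[174 192 228 210] -108.0 0.145
[165 143 182 178] -152.4 0.104
[237 208 255 153] -17.1 0.149
[162 217 195 230] -110.6 0.09
[170 142 188 180] -153.1 0.112
[192 177 224 163] -65.3 0.089
[155 170 166 142] -18.4 0.079
[215 237 236 181] -19.4 0.15
[179 143 194 174] -152.8 0.092
[175 190 203 199] -107.4 0.075
[202 183 226 172] -64.4 0.067
[191 229 214 238] -110.6 0.062
[189 226 198 201] -18.1 0.066
[219 237 228 211] -18.0 0.068
[174 149 187 177] -153.5 0.082
```

Emit:
{"op": "carry_out", "data": {
  "plan": [
    [[-0.168,-0.091,0,0,-1],[-0.168,-0.091,0,0,-1],[-0.168,-0.091,0,0,-1],[-0.168,-0.091,0,0,-1],[-0.168,-0.091,0,0,-1]]
  ],
  "squeeze": 50
}}

```text
time_s: 0.72
ee_pos: [0.2808, 0.4279, 0.2112]
tcp_rot: [180.0, 0.0, 166.1]
contact_force: [0.2, 0.8, 0.4]
grip_width: 0.0851
grasp_force: 0.0
```

Emit:
{"op": "carry_out", "data": {
  "plan": [
    [[-0.168,-0.091,0,0,-1],[-0.168,-0.091,0,0,-1],[-0.168,-0.091,0,0,-1],[-0.168,-0.091,0,0,-1],[-0.168,-0.091,0,0,-1]]
  ]
}}

```text
time_s: 1.13
ee_pos: [0.4221, 0.2988, 0.2114]
tcp_rot: [180.0, 0.0, 166.0]
contact_force: [-0.8, 0.9, 0.6]
grip_width: 0.0856
grasp_force: 0.0
```

Emit:
{"op": "carry_out", "data": {
  "plan": [
    [[-0.054,-0.197,0,0,-1],[-0.054,-0.197,0,0,-1],[-0.054,-0.197,0,0,-1],[-0.054,-0.197,0,0,-1],[-0.054,-0.197,0,0,-1]]
  ]
}}

```text
time_s: 1.55
ee_pos: [0.4255, 0.0943, 0.2113]
tcp_rot: [180.0, 0.0, 166.1]
contact_force: [1.6, -0.5, -0.6]
grip_width: 0.0856
grasp_force: 0.0
```

Emit:
{"op": "carry_out", "data": {
  "plan": [
    [[-0.054,-0.197,0,0,-1],[-0.054,-0.197,0,0,-1],[-0.054,-0.197,0,0,-1],[-0.054,-0.197,0,0,-1],[-0.054,-0.197,0,0,-1]]
  ]
}}

```text
time_s: 1.97
ee_pos: [0.4303, -0.1101, 0.2115]
tcp_rot: [-180.0, 0.1, 166.0]
contact_force: [1.0, 0.9, -0.4]
grip_width: 0.0858
grasp_force: 0.0
```

Emit:
{"op": "carry_out", "data": {
  "plan": [
    [[-0.054,-0.197,0,0,-1],[-0.054,-0.197,0,0,-1],[-0.054,-0.197,0,0,-1],[-0.054,-0.197,0,0,-1],[-0.054,-0.197,0,0,-1]]
  ]
}}

```text
time_s: 2.38
ee_pos: [0.4351, -0.3145, 0.2112]
tcp_rot: [180.0, 0.0, 166.0]
contact_force: [0.8, 0.2, 0.4]
grip_width: 0.0854
grasp_force: 0.0
```

Emit:
{"op": "carry_out", "data": {
  "plan": [
    [[0,0,0,0.032,-1],[0,0,0,0.032,-1],[0,0,0,0.03,-1],[0,0,0,0,-1]]
  ]
}}

```text
time_s: 2.72
ee_pos: [0.4352, -0.3127, 0.2109]
tcp_rot: [180.0, -0.0, 149.0]
contact_force: [-0.3, 1.2, 0.2]
grip_width: 0.0855
grasp_force: 0.0
```

Emit:
{"op": "carry_out", "data": {
  "plan": [
    [[0,0,0.16,0,-1],[0,0,0.16,0,-1],[0,0,0.16,0,-1],[0,0,0.1,0,-1],[0,0,0,0,-1]]
  ]
}}

```text
time_s: 3.13
ee_pos: [0.4321, -0.3087, 0.0899]
tcp_rot: [179.8, -0.6, 149.3]
contact_force: [-0.6, 0.4, -0.5]
grip_width: 0.0853
grasp_force: 0.0
```

```bash
python3 - <<'E'
from h import *
a=grab("side");b=grab("top")
x=cv2.resize(a["frame"][270:390,150:270,::-1],(400,400) if 0 else None,fx=3.3,fy=3.3,interpolation=cv2.INTER_CUBIC)
y=cv2.resize(b["frame"][180:294,340:454,::-1],(x.shape[0],x.shape[0]),interpolation=cv2.INTER_CUBIC)
x=cv2.resize(x,(y.shape[1],y.shape[0]));cv2.imwrite("pics/g1.png",np.hstack([x,y]));print(ctrl.sense()["ee_pos"])
E
```

```text
[ 0.4352816  -0.31190459  0.09494933]
```

View pics/g1.png

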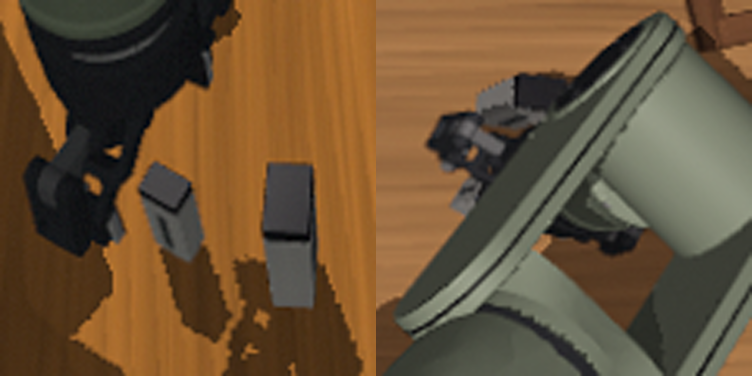

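```bash
python3 - <<'E'
from h import *
a=grab("side");st=ctrl.sense();print(st["ee_pos"],st["tcp_rot"],st["joints"])
p=st["ee_pos"]; y=np.array([.515,.857,0])
for n,P in(("tcp",p),("tip",p-[0,0,.017]),("far finger",p+y*.05),("near",p-y*.05),("cap",[.4354,-.3129,.09]),("far5cm up",p+y*.05+[0,0,.05])):
    q=px(a,P)[0];print(n,q.round(1),"crop",((q-[150,270])*3.13).round(0))
save(a,"g2.png",(100,200,300,384),3)
E
```

```text
[ 0.43632689 -0.31297583  0.09645374] [-1.79971627e+02  1.11921351e-01  1.49192065e+02] [-4.48892756e+01  1.43126839e+01  9.99417503e+01 -3.18650880e-04
  6.56301044e+01 -1.04081182e+02]
tcp [201.7 323.6] crop [162. 168.]
tip [202.8 327.4] crop [165. 180.]
far finger [215.9 300. ] crop [206.  94.]
near [186.2 349.1] crop [113. 248.]
cap [201.6 325. ] crop [161. 172.]
far5cm up [213.2 287. ] crop [198.  53.]
```

View pics/g2.png

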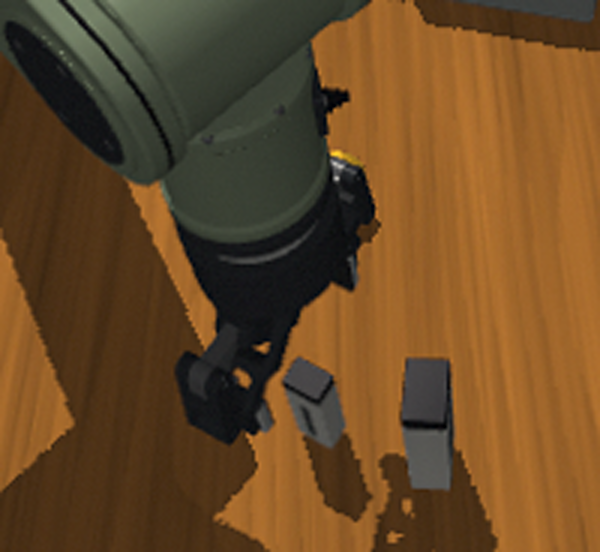

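The picture shows the open jaws astride the small cartridge, with pads at about (262,415) and (352,275) and the cap at (308,378). The TCP projects onto the cap, so I go down and close.

Emit:
{"op": "carry_out", "data": {
  "plan": [
    [[0,0,0.075,0,-1],[0,0,0,0,-1],[0,0,0,0,0],[0,0,0,0,0.3],[0,0,0,0,0.5]]
  ]
}}

```text
time_s: 3.7
ee_pos: [0.4364, -0.3132, 0.0818]
tcp_rot: [-180.0, 0.2, 149.1]
contact_force: [-0.3, -0.0, -0.6]
grip_width: 0.0517
grasp_force: 0.0
```

Emit:
{"op": "carry_out", "data": {
  "plan": [
    [[0,0,0,0,1],[0,0,0,0,1],[0,0,0,0,1],[0,0,0,0,1],[0,0,0,0,1]]
  ]
}}

```text
time_s: 4.12
ee_pos: [0.4355, -0.3123, 0.0802]
tcp_rot: [-180.0, -0.0, 149.1]
contact_force: [0.4, 0.4, -0.4]
grip_width: 0.0
grasp_force: 0.0
```

Emit:
{"op": "carry_out", "data": {
  "plan": [
    [[0,0,0,0,1],[0,0,0,0,1],[0,0,0,0,1],[0,0,0,0,1]]
  ]
}}

```text
time_s: 4.45
ee_pos: [0.4355, -0.3123, 0.0801]
tcp_rot: [180.0, -0.0, 149.1]
contact_force: [0.3, 0.2, 0.6]
grip_width: -0.0001
grasp_force: 0.0
```

```bash
python3 - <<'E'
from h import *
a=grab("side");save(a,"g3.png",(150,270,270,384),5)
p=ctrl.sense()["ee_pos"];print(((px(a,[p,p-[0,0,.017]])-[150,270])*5).round(0))
E
```

```text
[[261. 285.]
 [267. 303.]]
```

View pics/g3.png

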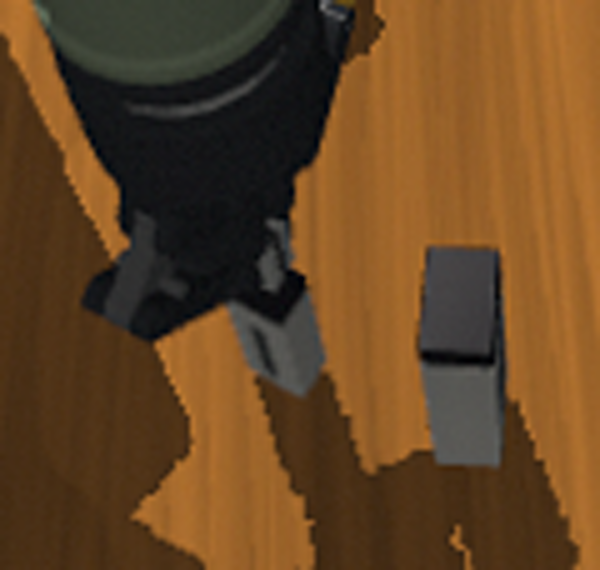

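```bash
python3 - <<'E'
from h import *
a=grab("side");b=grab("top");p=ctrl.sense()["ee_pos"];print(p,ctrl.tips_ahead)
x=cv2.resize(a["frame"][294:369,160:235,::-1],(400,400),interpolation=cv2.INTER_CUBIC)
y=cv2.resize(b["frame"][200:275,335:410,::-1],(400,400),interpolation=cv2.INTER_CUBIC)
# brighten darks to tell parts apart
z=(255*(np.hstack([x,y])/255.)**.45).astype(np.uint8)
cv2.imwrite("pics/g4.png",z);k=400/75
y_=np.array([.515,.857,0])
P=[p,p-[0,0,.017],[.4354,-.3129,.09]]
print(((px(a,P)-[160,294])*k).round(0).tolist(),((px(b,P)-[335,200])*k+[400,0]).round(0).tolist())
E
```

```text
[ 0.43548587 -0.31234263  0.08014929] 0.017
[[226.0, 175.0], [231.0, 195.0], [222.0, 165.0]] [[609.0, 200.0], [599.0, 202.0], [616.0, 199.0]]
```

View pics/g4.png

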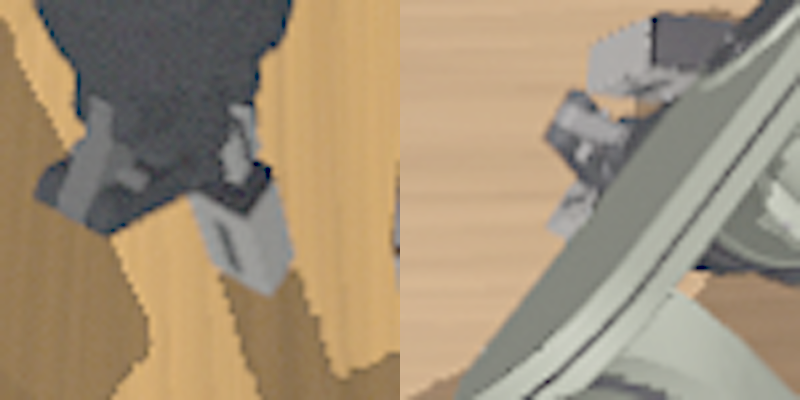

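Emit:
{"op": "carry_out", "data": {
  "plan": [
    [[0,0,-0.15,0,1],[0,0,-0.15,0,1],[0,0,-0.1,0,1],[0,0,0,0,1],[0,0,0,0,1]]
  ]
}}

```text
time_s: 5.02
ee_pos: [0.4364, -0.3132, 0.1618]
tcp_rot: [-179.9, 0.2, 149.1]
contact_force: [-0.2, 0.6, -0.1]
grip_width: -0.0002
grasp_force: 0.0
```

```bash
python3 - <<'E'
from h import *
a=grab("side");p=ctrl.sense()["ee_pos"];print(p,ctrl.sense()["tcp_rot"])
y_=np.array([.515,.857,0])
P=[p,p-[0,0,.017],p+[0,0,.056]]
x=cv2.resize(a["frame"][230:365,120:300,::-1],None,fx=4.4,fy=4.4,interpolation=cv2.INTER_CUBIC)
z=(255*(x/255.)**.5).astype(np.uint8)
for q,c in zip((px(a,P)-[120,230])*4.4,[(0,0,255),(255,0,0),(0,255,255)]): cv2.circle(z,tuple(int(v) for v in q),4,c,-1);print(q.round())
cv2.imwrite("pics/g5.png",z)
E
```

```text
[ 0.43538697 -0.31222373  0.16007271] [-1.79998068e+02  4.92382003e-03  1.49113720e+02]
[336. 341.]
[342. 360.]
[315. 270.]
```

View pics/g5.png

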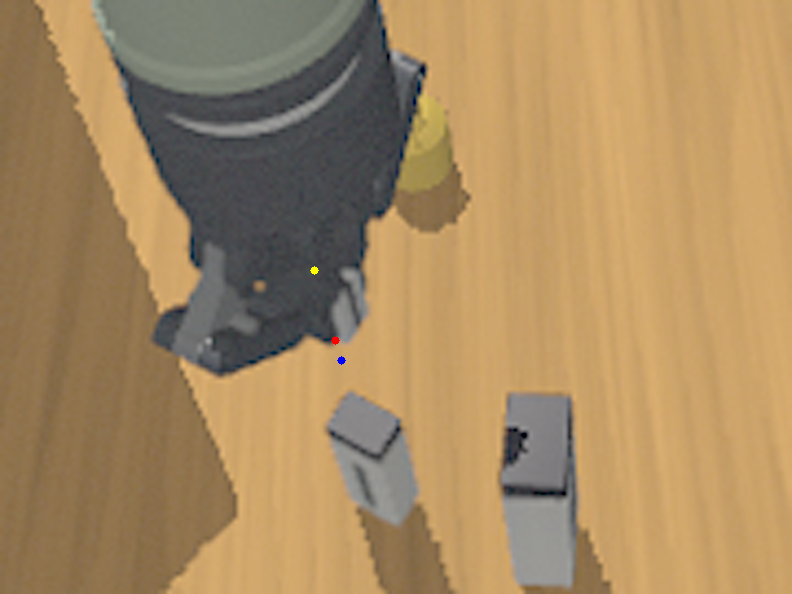

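The picture shows the shut pads ending at about (345,342). The projected fingertip is at (342,360), and the cartridge stands untouched at (365,430). The jaws seem to sit higher than reported, or aside, so I test this with a gentle touch on free bench.

Emit:
{"op": "carry_out", "data": {
  "plan": [
    [[0.1975,0.0625,0,0,1],[0.1975,0.0625,0,0,1],[0,0,0.17,0,1],[0,0,0.17,0,1],[0,0,0.16,0,1]]
  ]
}}

```text
time_s: 5.48
ee_pos: [0.3794, -0.2491, 0.0586]
tcp_rot: [-180.0, 0.0, 149.1]
contact_force: [0.3, 0.3, -0.1]
grip_width: 0.0002
grasp_force: 0.0
```

Emit:
{"op": "carry_out", "data": {
  "plan": [
    [[0,0,0,0,1],[0,0,0.04,0,1],[0,0,0.04,0,1],[0,0,0,0,1],[0,0,0,0,1]]
  ]
}}

```text
time_s: 5.9
ee_pos: [0.3811, -0.251, 0.0448]
tcp_rot: [-180.0, 0.1, 149.1]
contact_force: [0.8, 0.0, 0.0]
grip_width: -0.0006
grasp_force: 0.0
```

```bash
python3 - <<'E'
from h import *
a=grab("side");b=grab("top");st=ctrl.sense();p=st["ee_pos"];print(p,st["tcp_rot"],st["contact_force"])
np.save("s.npy",a["frame"]);k=5.3
x=cv2.resize(a["frame"][270:345,130:205,::-1],(398,398),interpolation=cv2.INTER_CUBIC)
y=cv2.resize(b["frame"][215:290,315:390,::-1],(398,398),interpolation=cv2.INTER_CUBIC)
z=(255*(np.hstack([x,y])/255.)**.5).astype(np.uint8);z=np.ascontiguousarray(z)
P=[p,p-[0,0,.017],[p[0],p[1],0]]
for q in ((px(a,P)-[130,270])*k, (px(b,P)-[315,215])*k+[398,0]):
    for v,c in zip(q,[(0,0,255),(255,0,0),(0,255,255)]): cv2.circle(z,(int(v[0]),int(v[1])),4,c,-1)
    print(q.round())
cv2.imwrite("pics/g6.png",z)
E
```

```text
[ 0.38148525 -0.25130655  0.04533765] [-1.79967741e+02  1.38299614e-01  1.49109603e+02] [ 0.07233383 -0.43708918 -0.6569308 ]
[[251. 191.]
 [259. 211.]
 [271. 242.]]
[[569. 237.]
 [561. 238.]
 [549. 238.]]
```

View pics/g6.png

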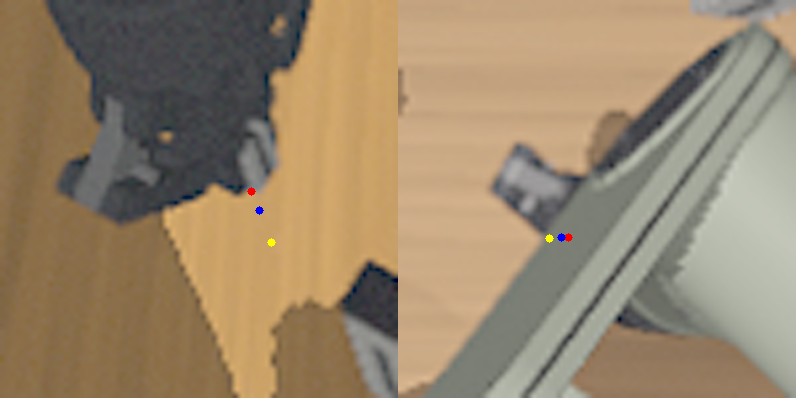

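Emit:
{"op": "carry_out", "data": {
  "plan": [
    [[0,0,0.025,0,1],[0,0,0.025,0,1],[0,0,0.025,0,1],[0,0,0.025,0,1],[0,0,0,0,1]]
  ]
}}

```text
time_s: 6.42
ee_pos: [0.3796, -0.2495, 0.0229]
tcp_rot: [180.0, -0.1, 149.1]
contact_force: [0.1, -0.0, -0.0]
grip_width: 0.0001
grasp_force: 0.0
```

Emit:
{"op": "carry_out", "data": {
  "plan": [
    [[0,0,0.005,0,1],[0,0,0.005,0,1],[0,0,0.005,0,1],[0,0,0.005,0,1],[0,0,0,0,1]]
  ]
}}

```text
time_s: 6.83
ee_pos: [0.3805, -0.2503, 0.0201]
tcp_rot: [180.0, -0.0, 149.1]
contact_force: [0.3, 1.0, 0.6]
grip_width: 0.0
grasp_force: 0.0
```

Emit:
{"op": "carry_out", "data": {
  "plan": [
    [[0,0,0.005,0,1],[0,0,0.005,0,1],[0,0,0.005,0,1],[0,0,0.005,0,1],[0,0,0,0,1]]
  ]
}}

```text
time_s: 7.25
ee_pos: [0.3804, -0.2502, 0.016]
tcp_rot: [180.0, -0.0, 149.1]
contact_force: [-0.2, 0.4, -0.0]
grip_width: 0.0001
grasp_force: 0.0
```

Emit:
{"op": "carry_out", "data": {
  "plan": [
    [[0,0,0.005,0,1],[0,0,0.005,0,1],[0,0,0.005,0,1],[0,0,0,0,1]]
  ]
}}

```text
time_s: 7.58
ee_pos: [0.3804, -0.2502, 0.013]
tcp_rot: [180.0, -0.0, 149.1]
contact_force: [-0.4, 0.5, -0.2]
grip_width: -0.0001
grasp_force: 0.0
```

Emit:
{"op": "carry_out", "data": {
  "plan": [
    [[0,0,0.005,0,1],[0,0,0.005,0,1],[0,0,0.005,0,1],[0,0,0,0,1]]
  ]
}}

```text
time_s: 7.92
ee_pos: [0.3804, -0.2502, 0.0099]
tcp_rot: [180.0, -0.0, 149.1]
contact_force: [-0.6, 0.2, 0.6]
grip_width: 0.0001
grasp_force: 0.0
```

Emit:
{"op": "carry_out", "data": {
  "plan": [
    [[0,0,0.005,0,1],[0,0,0.005,0,1],[0,0,0.005,0,1],[0,0,0,0,1]]
  ]
}}

```text
time_s: 8.25
ee_pos: [0.3804, -0.2502, 0.007]
tcp_rot: [180.0, -0.0, 149.1]
contact_force: [-0.9, -0.3, -1.0]
grip_width: -0.0
grasp_force: 0.0
```

Emit:
{"op": "carry_out", "data": {
  "plan": [
    [[0,0,0.005,0,1],[0,0,0.005,0,1],[0,0,0.005,0,1],[0,0,0.005,0,1]]
  ]
}}

```text
time_s: 8.58
ee_pos: [0.3805, -0.2503, 0.0031]
tcp_rot: [180.0, -0.0, 149.1]
contact_force: [0.4, 0.2, -0.2]
grip_width: -0.0001
grasp_force: 0.0
```

Emit:
{"op": "carry_out", "data": {
  "plan": [
    [[0,0,0.005,0,1],[0,0,0.005,0,1],[0,0,0.005,0,1],[0,0,0.005,0,1]]
  ]
}}

```text
time_s: 8.92
ee_pos: [0.3805, -0.2504, -0.0009]
tcp_rot: [-180.0, -0.0, 149.1]
contact_force: [-0.6, 0.0, 0.2]
grip_width: -0.0001
grasp_force: 0.0
```

Emit:
{"op": "carry_out", "data": {
  "plan": [
    [[0,0,0.005,0,1],[0,0,0.005,0,1],[0,0,0.005,0,1],[0,0,0.005,0,1]]
  ]
}}

```text
time_s: 9.25
ee_pos: [0.3805, -0.2504, -0.0049]
tcp_rot: [-180.0, 0.0, 149.1]
contact_force: [1.3, -0.1, -0.1]
grip_width: 0.0003
grasp_force: 0.0
```

Emit:
{"op": "carry_out", "data": {
  "plan": [
    [[0,0,0.005,0,1],[0,0,0.005,0,1],[0,0,0.005,0,1],[0,0,0.005,0,1],[0,0,0.005,0,1]]
  ]
}}

```text
time_s: 9.67
ee_pos: [0.3806, -0.2504, -0.0099]
tcp_rot: [-180.0, 0.0, 149.1]
contact_force: [0.3, -0.4, -0.4]
grip_width: -0.0001
grasp_force: 0.0
```

Emit:
{"op": "carry_out", "data": {
  "plan": [
    [[0,0,0.005,0,1],[0,0,0.005,0,1],[0,0,0.005,0,1],[0,0,0.005,0,1]]
  ]
}}

```text
time_s: 10.0
ee_pos: [0.3805, -0.2504, -0.0139]
tcp_rot: [-180.0, 0.0, 149.1]
contact_force: [-0.8, 0.0, 0.0]
grip_width: -0.0001
grasp_force: 0.0
```

Emit:
{"op": "carry_out", "data": {
  "plan": [
    [[0,0,0.005,0,1],[0,0,0.005,0,1],[0,0,0.005,0,1],[0,0,0.005,0,1]]
  ]
}}

```text
time_s: 10.33
ee_pos: [0.3805, -0.2503, -0.0179]
tcp_rot: [180.0, -0.0, 149.1]
contact_force: [-0.8, 0.7, -0.3]
grip_width: 0.0003
grasp_force: 0.0
```

```bash
python3 - <<'E'
from h import *
a=grab("side");st=ctrl.sense();p=st["ee_pos"]
def tip(f,c):
    f=f.astype(int);mx=f.max(2);sat=mx-f.min(2)
    m=((sat<22)).astype(np.uint8)      # neutral = gripper
    n,l,s_,_=cv2.connectedComponentsWithStats(m,connectivity=4)
    w=l[c[1]-25:c[1]+6,c[0]-8:c[0]+10]; i=np.bincount(w[w>0]).argmax()
    vs,us=np.where(l==i); k=(us>c[0]-6)&(us<c[0]+8); vs,us=vs[k],us[k]; v=vs.max(); return us[vs==v].mean(),v
for f,P in((np.load("s.npy"),np.array([.38148,-.25131,.04534])),(a["frame"],p)):
    e=px(a,P-[0,0,.017])[0]; t=tip(f,e.round().astype(int)); print("exp tip",e.round(1),"seen",np.round(t,1),"tcp",px(a,P)[0].round(1))
    for z in (0,.02,.04): print(z,at(a,*t,z).round(4)-P.round(4))
print(px(a,[[.3805,-.2503,.0]]), st["joints"])
E
```

```text
exp tip [178.9 309.8] seen [174. 306.] tcp [177.4 306.1]
0 [-0.0162  0.0228 -0.0453]
0.02 [-0.0121  0.0131 -0.0253]
0.04 [-0.0079  0.0033 -0.0053]
exp tip [183.4 322.1] seen [180.5 319. ] tcp [182.1 318.9]
0 [ 0.     -0.0081  0.0181]
0.02 [ 0.0038 -0.0171  0.0381]
0.04 [ 0.0075 -0.026   0.0581]
[[180.71893842 315.29031198]] [-4.42488948e+01  1.70135295e+01  1.14165081e+02 -8.39496338e-04
  4.88426844e+01 -1.03360033e+02]
```

Emit:
{"op": "carry_out", "data": {
  "plan": [
    [[0,0,0.005,0,1],[0,0,0.005,0,1],[0,0,0.005,0,1],[0,0,0.005,0,1]]
  ]
}}

```text
time_s: 10.72
ee_pos: [0.3806, -0.2504, -0.0202]
tcp_rot: [180.0, -0.1, 149.1]
contact_force: [-7.3, 6.0, 26.5]
grip_width: 0.0002
grasp_force: 14.0
```

Emit:
{"op": "carry_out", "data": {
  "plan": [
    [[0,0,-0.1775,0,1],[0,0,-0.1775,0,0],[0,0,-0.1775,0,-1],[0,0,-0.1775,0,-1],[0,0,0,0,-1]]
  ]
}}

```text
time_s: 11.13
ee_pos: [0.3851, -0.2546, 0.1278]
tcp_rot: [-179.8, 0.9, 149.1]
contact_force: [1.0, -1.4, 1.0]
grip_width: 0.0477
grasp_force: 0.0
```

Emit:
{"op": "carry_out", "data": {
  "plan": [
    [[-0.189,-0.046,0,0,-1],[-0.189,-0.046,0,0,-1],[0,0,0,0,-1],[0,0,0,0,-1],[0,0,0,0,-1]]
  ]
}}

```text
time_s: 11.55
ee_pos: [0.4354, -0.3044, 0.1193]
tcp_rot: [180.0, -0.1, 149.1]
contact_force: [-0.6, 0.1, 0.8]
grip_width: 0.0855
grasp_force: 0.0
```

Emit:
{"op": "carry_out", "data": {
  "plan": [
    [[0,0,0.13,0,-1],[0,0,0.13,0,-1],[0,0,0.1,0,-1],[0,0,0.025,0,-1],[0,0,0,0,-1]]
  ]
}}

```text
time_s: 11.97
ee_pos: [0.4339, -0.3028, 0.0415]
tcp_rot: [179.9, -0.3, 149.1]
contact_force: [0.2, -1.0, 1.1]
grip_width: 0.0854
grasp_force: 0.0
```

Emit:
{"op": "carry_out", "data": {
  "plan": [
    [[0,0,0,0,0],[0,0,0,0,0.2],[0,0,0,0,0.4],[0,0,0,0,0.5],[0,0,0,0,0.5]]
  ]
}}

```text
time_s: 12.38
ee_pos: [0.4366, -0.3056, 0.0443]
tcp_rot: [-180.0, 0.1, 149.1]
contact_force: [-0.1, -2.0, -0.1]
grip_width: 0.0255
grasp_force: 0.1
```

Emit:
{"op": "carry_out", "data": {
  "plan": [
    [[0,0,0,0,0.6],[0,0,0,0,0.7],[0,0,0,0,1],[0,0,0,0,1],[0,0,0,0,1]]
  ],
  "squeeze": 50
}}

```text
time_s: 12.8
ee_pos: [0.4365, -0.3055, 0.044]
tcp_rot: [-180.0, 0.1, 149.1]
contact_force: [-0.8, 0.5, 6.3]
grip_width: 0.0171
grasp_force: 49.4
```

Emit:
{"op": "carry_out", "data": {
  "plan": [
    [[0,0,0,0,1],[0,0,0,0,1]]
  ]
}}

```text
time_s: 12.97
ee_pos: [0.4365, -0.3055, 0.0441]
tcp_rot: [-180.0, 0.1, 149.1]
contact_force: [-0.7, 1.1, 5.2]
grip_width: 0.0168
grasp_force: 49.4
```

Emit:
{"op": "carry_out", "data": {
  "plan": [
    [[0,0,-0.1,0,1],[0,0,-0.2,0,1],[0,0,-0.2,0,1],[0,0,-0.2,0,1],[0,0,-0.18,0,1]]
  ]
}}

```text
time_s: 13.38
ee_pos: [0.4356, -0.3045, 0.2206]
tcp_rot: [180.0, -0.0, 149.1]
contact_force: [1.3, -0.8, -1.1]
grip_width: 0.0171
grasp_force: 48.9
```

Emit:
{"op": "carry_out", "data": {
  "plan": [
    [[0,0,0,-0.0364,1],[0,0,0,-0.0364,1],[0,0,0,0,1]]
  ]
}}

```text
time_s: 13.63
ee_pos: [0.4359, -0.3048, 0.2194]
tcp_rot: [180.0, 0.0, 162.3]
contact_force: [0.7, 0.5, -2.0]
grip_width: 0.0176
grasp_force: 49.0
```

Emit:
{"op": "carry_out", "data": {
  "plan": [
    [[0.034,0.184,0,0,1],[0.034,0.184,0,0,1],[0.034,0.184,0,0,1],[0.034,0.184,0,0,1],[0.034,0.184,0,0,1]]
  ]
}}

```text
time_s: 14.05
ee_pos: [0.4587, -0.1173, 0.2176]
tcp_rot: [180.0, -0.2, 162.0]
contact_force: [0.4, 0.2, -1.9]
grip_width: 0.0172
grasp_force: 49.2
```

Emit:
{"op": "carry_out", "data": {
  "plan": [
    [[0.034,0.184,0,0,1],[0.034,0.184,0,0,1],[0.034,0.184,0,0,1],[0.034,0.184,0,0,1],[0.034,0.184,0,0,1]]
  ]
}}

```text
time_s: 14.47
ee_pos: [0.4825, 0.0682, 0.2178]
tcp_rot: [-180.0, -0.1, 162.0]
contact_force: [1.3, -0.9, -1.6]
grip_width: 0.0171
grasp_force: 49.2
```

Emit:
{"op": "carry_out", "data": {
  "plan": [
    [[0.034,0.184,0,0,1],[0.034,0.184,0,0,1],[0.034,0.184,0,0,1],[0,0,0,0,1],[0,0,0,0,1]]
  ]
}}

```text
time_s: 14.88
ee_pos: [0.4967, 0.1792, 0.2175]
tcp_rot: [-179.9, -0.2, 162.3]
contact_force: [-0.4, -0.5, -1.6]
grip_width: 0.0174
grasp_force: 49.6
```

Emit:
{"op": "carry_out", "data": {
  "plan": [
    [[0,0,0.1,0,1],[0,0,0.1,0,1],[0,0,0,0,1],[0,0,0,0,1],[0,0,0,0,1]]
  ]
}}

```text
time_s: 15.3
ee_pos: [0.4982, 0.1767, 0.1796]
tcp_rot: [-180.0, 0.0, 162.1]
contact_force: [-1.3, -0.0, -1.6]
grip_width: 0.0173
grasp_force: 49.5
```

```bash
python3 - <<'E'
from h import *
a=grab("side");b=grab("top");st=ctrl.sense();print(st["ee_pos"],st["tcp_rot"],st["contact_force"],st["grip_width"],st["grasp_force"])
P=[.505,.170,.12];qa=px(a,P)[0].astype(int);qb=px(b,P)[0].astype(int);print(qa,qb)
k=6.6
x=a["frame"][qa[1]-40:qa[1]+35,qa[0]-30:qa[0]+30,::-1];y=b["frame"][qb[1]-37:qb[1]+38,qb[0]-30:qb[0]+30,::-1]
z=cv2.resize(np.hstack([x,y]),None,fx=k,fy=k,interpolation=cv2.INTER_CUBIC)
cv2.imwrite("pics/h1.png",(255*(z/255.)**.6).astype(np.uint8))
E
```

```text
[0.49897487 0.17712842 0.18059471] [1.79939705e+02 1.27173026e-01 1.62132398e+02] [ 0.80161274  0.28104794 -2.36376272] 0.017319864122116318 49.53102350234985
[229 137] [176 206]
```

View pics/h1.png

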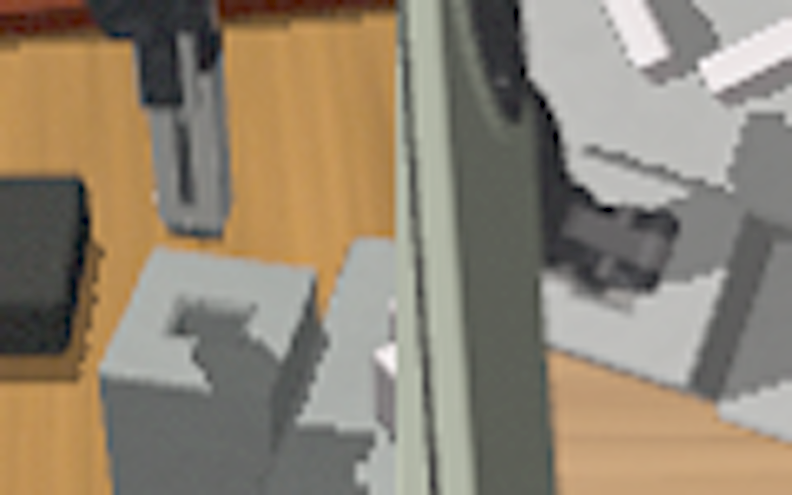

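Side half: the cartridge hangs upright with its foot at about crop (195,232), above the hole at (215,318). The top half is mostly hidden by the arm. Next I compute where the foot stands relative to the hole.

```bash
python3 - <<'E'
from h import *
a=grab("side");zb=.1366;yw=np.radians(-17.8);ex=np.array([np.cos(yw),np.sin(yw)]);ey=np.array([-ex[1],ex[0]])
f=a["frame"][97:135,220:237].astype(int)
g=f.max(2);s=g-f.min(2)
for v in range(20,38): print(v+97," ".join("%3d/%2d"%(g[v,u],min(s[v,u],99)) for u in range(17)))
for dz in(0,):
  c=np.array([at(a,199+u/6.6-.5,97+v/6.6-.5,zb)[:2] for u,v in((163,225),(222,238))])
  print(c,np.linalg.norm(c[1]-c[0]),c.mean(0)+.0065*ey)
# predicted pixels of foot bottom corners if centred at hole
for C in ([.505,.170],[.500,.170],[.505,.165]):
  C=np.array(C);print(C,px(a,[np.r_[C+sx*.0105*ex+sy*.0065*ey,zb] for sx,sy in((-1,-1),(1,-1),(1,1),(-1,1))]).round(1).tolist())
E
```

```text
117 142/99 153/99 122/11  83/ 3  85/ 3  72/ 3  28/ 2  29/ 3  90/ 5  86/ 4  84/ 4  91/ 5  60/ 1  62/ 1 160/99 151/99 154/99
118 143/99 152/99 115/ 1  84/ 4  86/ 4  73/ 2  27/ 3  29/ 2  81/ 4  86/ 3  85/ 3  87/ 5  57/ 1  61/ 1 146/99 154/99 154/99
119 141/99 152/99  98/25  83/ 2  85/ 6  81/ 4  27/ 1  29/ 2  75/ 4  87/ 3  85/ 4  87/ 5  54/ 1  62/ 1 135/87 153/99 155/99
120 144/99 153/99 112/43  84/ 1  86/ 4  87/ 4  27/ 4  29/ 4  65/ 3  89/ 6  86/ 5  87/ 6  56/ 2  63/ 1 135/88 151/99 155/99
121 144/99 150/99 117/56  85/ 3  84/ 3  87/ 3  26/ 2  30/ 3  58/ 2  90/ 4  86/ 4  88/ 5  60/ 1  61/ 0 121/71 152/99 156/99
122 142/99 148/99 112/54  84/ 2  84/ 3  87/ 3  37/ 1  31/ 3  59/ 2  90/ 6  86/ 4  86/ 4  64/ 2  60/ 1 110/57 154/99 156/99
123 141/99 146/99 125/75  83/ 3  85/ 3  85/ 4  41/ 0  32/ 3  59/ 2  89/ 4  87/ 4  87/ 3  68/ 4  61/ 0 108/58 151/99 157/99
124 141/99 146/99 131/88  84/ 3  85/ 3  87/ 4  51/ 1  27/ 1  51/ 3  89/ 4  86/ 4  87/ 5  69/ 4  63/ 3 109/57 152/99 156/99
125 143/99 144/99 147/99  88/ 4  84/ 2  85/ 6  57/ 1  31/ 3  40/ 1  88/ 4  87/ 3  85/ 3  75/ 2  60/ 2 110/59 152/99 
[... 742 characters left out ...]
99
132 146/99 143/99 151/99 157/99 147/99 132/95  95/65 101/65  68/36  39/ 8  41/11  30/10  47/22 144/99 149/99 143/99 149/99
133 146/99 144/99 151/99 154/99 159/99 163/99 150/99 149/99 135/97 122/85 125/91 132/92 133/93 153/99 148/99 144/99 147/99
134 147/99 146/99 146/69 144/49 151/78 157/99 157/99 157/99 153/99 145/99 147/99 158/99 155/99 149/99 146/99 143/99 145/99
[[0.48954157 0.17980938]
 [0.51239775 0.16929278]] 0.0251595677773939 [0.50295668 0.18073992]
[0.505 0.17 ] [[224.7, 133.6], [232.5, 134.7], [233.8, 131.6], [226.1, 130.5]]
[0.5  0.17] [[222.7, 133.7], [230.6, 134.8], [231.9, 131.7], [224.1, 130.6]]
[0.505 0.165] [[224.7, 134.8], [232.6, 135.9], [233.9, 132.8], [226.1, 131.7]]
```

Emit:
{"op": "carry_out", "data": {
  "plan": [
    [[-0.0255,-0.03,0,0,1],[0,0,0.05,0,1],[0,0,0.05,0,1],[0,0,0.05,0,1],[0,0,0,0,1]]
  ]
}}

```text
time_s: 15.87
ee_pos: [0.4983, 0.1698, 0.1456]
tcp_rot: [-179.8, -0.3, 162.2]
contact_force: [-0.7, 0.5, -2.9]
grip_width: 0.0169
grasp_force: 49.6
```

Emit:
{"op": "carry_out", "data": {
  "plan": [
    [[0,0,0,0,1],[0,0,0,0,1]]
  ]
}}

```text
time_s: 16.03
ee_pos: [0.5007, 0.1704, 0.1488]
tcp_rot: [-180.0, -0.0, 162.2]
contact_force: [-0.4, 0.1, -0.8]
grip_width: 0.0171
grasp_force: 49.6
```

```bash
python3 - <<'E'
from h import *
a=grab("side");st=ctrl.sense();p=st["ee_pos"];print(p,st["tcp_rot"],st["contact_force"]);zb=p[2]-.044
yw=np.radians(-17.8);ex=np.array([np.cos(yw),np.sin(yw)]);ey=np.array([-ex[1],ex[0]])
f=a["frame"].astype(int);g=f.max(2);s=g-f.min(2)
C=np.array([.506,.170])
def pr(h,w,z):return px(a,[np.r_[C+sx*w*ex+sy*h*ey,z] for sx,sy in((-1,-1),(1,-1),(1,1),(-1,1))]).round(1).tolist()
print("foot",pr(.0065,.0105,zb),"hole",pr(.01025,.01425,.095),"body",pr(.009,.013,zb+.008))
print("     "+" ".join("%5d"%u for u in range(218,242)))
for v in range(126,150): print(v," ".join("%3d/%-2d"%(g[v,u],min(s[v,u],99)) for u in range(218,242)))
E
```

```text
[0.50112348 0.17048495 0.14929849] [1.79991087e+02 1.61540210e-02 1.62230078e+02] [ 0.08399816  0.15046824 -1.29097586]
foot [[225.9, 142.9], [233.6, 144.0], [234.9, 140.9], [227.2, 139.8]] hole [[224.4, 146.6], [234.8, 148.1], [236.8, 143.2], [226.5, 141.8]] body [[224.5, 141.0], [234.1, 142.4], [235.9, 138.1], [226.4, 136.8]]
       218   219   220   221   222   223   224   225   226   227   228   229   230   231   232   233   234   235   236   237   238   239   240   241
126 153/99 146/99 143/99 146/99 159/99 109/43  84/2   85/3   77/2   60/3   52/1   69/3   84/3   86/4   85/3   65/2   62/2  117/68 157/99 161/99 160/99 160/99 157/99 157/99
127 153/99 148/99 146/99 145/99 156/99 127/76  86/4   86/3   86/4   47/1   36/2   60/3   90/5   87/3   87/3   67/3   63/2  107/56 155/99 162/99 160/99 160/99 157/99 156/99
128 152/99 148/99 146/99 145/99 154/99 134/88  86/4   85/3   85/3   51/2   31/4   53/1   90/6   87/3   87/4   70/2   62/2  108/57 156/99 161/99 161/99 160/99 158/99 155/99
129 155/99 148/99 147/99 143/99 155/99 151/99  84/5   84/2   85/3   58/1   29/4   45/1   90/6   86/4   86
[... 2805 characters left out ...]
139/5  138/5 
146 141/5  141/5  138/4  137/5  137/5  135/4  100/4   61/1   41/2   61/2   60/3   60/3   60/3   58/2   58/2   59/4   59/3   58/4   63/2   94/4  141/5  137/4  138/6  137/5 
147 140/5  140/7  140/6  141/6  139/5  123/4   90/4   58/3   37/2   56/2   57/1   58/3   58/2   59/3   58/3   59/1   58/2   55/3   54/3   67/2  145/6  140/6  138/5  138/5 
148 139/5  140/6  141/5  140/5  141/6  135/5  126/3  124/4  123/5   54/3   60/4   60/4   60/3   60/2   59/0   60/3   57/2   51/2   62/3   61/2  100/3  147/5  142/6  143/6 
149 138/6  137/4  139/6  139/4  140/5  142/7  141/5  140/5  141/5   53/1   60/2   63/3   60/3   61/1   62/3   62/3   60/2   54/1   63/3   60/3   61/3   96/4   94/4   93/5
```

The foot's front edge is seen at (225.6,142.8) to (233.3,144.2). That matches the projection for a cartridge centred on the hole, so I lower it while feeling the force.

Emit:
{"op": "carry_out", "data": {
  "plan": [
    [[0,0,0.01,0,1],[0,0,0.01,0,1],[0,0,0.01,0,1],[0,0,0.01,0,1],[0,0,0,0,1]]
  ]
}}

```text
time_s: 16.5
ee_pos: [0.5005, 0.1702, 0.1407]
tcp_rot: [-180.0, -0.0, 162.2]
contact_force: [0.2, -0.7, -2.1]
grip_width: 0.0169
grasp_force: 49.6
```

Emit:
{"op": "carry_out", "data": {
  "plan": [
    [[0,0,0.005,0,1],[0,0,0.005,0,1],[0,0,0.005,0,1]]
  ]
}}

```text
time_s: 16.75
ee_pos: [0.501, 0.1703, 0.1382]
tcp_rot: [180.0, 0.0, 162.2]
contact_force: [-0.7, -0.1, -1.0]
grip_width: 0.0175
grasp_force: 49.6
```

Emit:
{"op": "carry_out", "data": {
  "plan": [
    [[0,0,0.005,0,1],[0,0,0.005,0,1],[0,0,0.005,0,1]]
  ]
}}

```text
time_s: 17.0
ee_pos: [0.5009, 0.1703, 0.1351]
tcp_rot: [180.0, 0.0, 162.2]
contact_force: [0.1, 0.3, -1.9]
grip_width: 0.0172
grasp_force: 49.6
```

Emit:
{"op": "carry_out", "data": {
  "plan": [
    [[0,0,0.005,0,1],[0,0,0.005,0,1],[0,0,0.005,0,1]]
  ]
}}

```text
time_s: 17.25
ee_pos: [0.5009, 0.1703, 0.1321]
tcp_rot: [-180.0, 0.0, 162.2]
contact_force: [0.4, -0.1, -0.6]
grip_width: 0.0174
grasp_force: 49.6
```

Emit:
{"op": "carry_out", "data": {
  "plan": [
    [[0,0,0.005,0,1],[0,0,0.005,0,1],[0,0,0.005,0,1]]
  ]
}}

```text
time_s: 17.5
ee_pos: [0.501, 0.1703, 0.1291]
tcp_rot: [180.0, 0.0, 162.2]
contact_force: [0.2, 0.2, -1.6]
grip_width: 0.0173
grasp_force: 49.6
```

Emit:
{"op": "carry_out", "data": {
  "plan": [
    [[0,0,0.005,0,1],[0,0,0.005,0,1],[0,0,0.005,0,1]]
  ]
}}

```text
time_s: 17.75
ee_pos: [0.5009, 0.1703, 0.1261]
tcp_rot: [-180.0, -0.0, 162.2]
contact_force: [1.5, -0.1, -1.2]
grip_width: 0.0174
grasp_force: 49.6
```

Emit:
{"op": "carry_out", "data": {
  "plan": [
    [[0,0,0.005,0,1],[0,0,0.005,0,1],[0,0,0.005,0,1]]
  ]
}}

```text
time_s: 18.0
ee_pos: [0.501, 0.1703, 0.1231]
tcp_rot: [180.0, 0.0, 162.2]
contact_force: [-0.6, -0.2, -0.9]
grip_width: 0.0174
grasp_force: 49.6
```

Emit:
{"op": "carry_out", "data": {
  "plan": [
    [[0,0,0.005,0,1],[0,0,0.005,0,1],[0,0,0.005,0,1],[0,0,0.005,0,1]]
  ]
}}

```text
time_s: 18.33
ee_pos: [0.5009, 0.1703, 0.1191]
tcp_rot: [180.0, 0.0, 162.2]
contact_force: [0.8, -0.1, -1.1]
grip_width: 0.0172
grasp_force: 49.6
```

Emit:
{"op": "carry_out", "data": {
  "plan": [
    [[0,0,0.005,0,1],[0,0,0.005,0,1],[0,0,0.005,0,1],[0,0,0.005,0,1],[0,0,0.005,0,1]]
  ]
}}

```text
time_s: 18.75
ee_pos: [0.5009, 0.1703, 0.1141]
tcp_rot: [-180.0, -0.0, 162.2]
contact_force: [0.6, 0.3, -1.2]
grip_width: 0.0169
grasp_force: 49.6
```

Emit:
{"op": "carry_out", "data": {
  "plan": [
    [[0,0,0.005,0,1],[0,0,0.005,0,1],[0,0,0.005,0,1],[0,0,0.005,0,1],[0,0,0.005,0,1]]
  ]
}}

```text
time_s: 19.17
ee_pos: [0.5009, 0.1703, 0.1091]
tcp_rot: [-180.0, -0.0, 162.2]
contact_force: [-0.3, -0.3, -1.7]
grip_width: 0.017
grasp_force: 49.6
```

Emit:
{"op": "carry_out", "data": {
  "plan": [
    [[0,0,0.005,0,1],[0,0,0.005,0,1],[0,0,0.005,0,1],[0,0,0.005,0,1],[0,0,0.005,0,1]]
  ]
}}

```text
time_s: 19.58
ee_pos: [0.5009, 0.1703, 0.1041]
tcp_rot: [180.0, -0.0, 162.2]
contact_force: [-0.2, -0.3, -1.5]
grip_width: 0.0172
grasp_force: 49.6
```

Emit:
{"op": "carry_out", "data": {
  "plan": [
    [[0,0,0.005,0,1],[0,0,0.005,0,1],[0,0,0.005,0,1],[0,0,0.005,0,1]]
  ]
}}

```text
time_s: 19.92
ee_pos: [0.5011, 0.1704, 0.1006]
tcp_rot: [180.0, 0.0, 162.2]
contact_force: [-0.7, -0.3, 3.2]
grip_width: 0.0171
grasp_force: 50.1
```

The carriage is touched at rep z of about 0.101, so it was up. I push slowly.

Emit:
{"op": "carry_out", "data": {
  "plan": [
    [[0,0,0.004,0,1],[0,0,0.004,0,1],[0,0,0.004,0,1],[0,0,0.004,0,1],[0,0,0.004,0,1]]
  ]
}}

```text
time_s: 20.33
ee_pos: [0.5014, 0.1704, 0.0966]
tcp_rot: [180.0, 0.1, 162.2]
contact_force: [-0.2, -1.2, 4.7]
grip_width: 0.0173
grasp_force: 50.3
```

Emit:
{"op": "carry_out", "data": {
  "plan": [
    [[0,0,0.004,0,1],[0,0,0.004,0,1],[0,0,0.004,0,1],[0,0,0.004,0,1],[0,0,0.004,0,1]]
  ]
}}

```text
time_s: 20.75
ee_pos: [0.5014, 0.1704, 0.093]
tcp_rot: [180.0, 0.1, 162.2]
contact_force: [-2.5, -0.2, 8.1]
grip_width: 0.0175
grasp_force: 50.9
```

Emit:
{"op": "carry_out", "data": {
  "plan": [
    [[0,0,0.004,0,1],[0,0,0.004,0,1],[0,0,0.004,0,1],[0,0,0.004,0,1],[0,0,0.004,0,1]]
  ]
}}

```text
time_s: 21.17
ee_pos: [0.5014, 0.1705, 0.0887]
tcp_rot: [180.0, 0.1, 162.2]
contact_force: [-0.7, -0.5, 5.6]
grip_width: 0.0168
grasp_force: 50.5
```

Emit:
{"op": "carry_out", "data": {
  "plan": [
    [[0,0,0.004,0,1],[0,0,0.004,0,1],[0,0,0.003,0,1]]
  ]
}}

```text
time_s: 21.42
ee_pos: [0.5014, 0.1704, 0.0865]
tcp_rot: [180.0, 0.1, 162.2]
contact_force: [-1.2, -0.4, 6.9]
grip_width: 0.0171
grasp_force: 50.5
```

Smaller steps now: 0.5 mm per row.

Emit:
{"op": "carry_out", "data": {
  "plan": [
    [[0,0,0.0025,0,1],[0,0,0.0025,0,1],[0,0,0,0,1]]
  ]
}}

```text
time_s: 21.67
ee_pos: [0.5015, 0.1705, 0.0856]
tcp_rot: [180.0, 0.1, 162.2]
contact_force: [-1.0, -1.3, 6.0]
grip_width: 0.017
grasp_force: 50.6
```

Emit:
{"op": "carry_out", "data": {
  "plan": [
    [[0,0,0.0025,0,1],[0,0,0.0025,0,1],[0,0,0,0,1]]
  ]
}}

```text
time_s: 21.92
ee_pos: [0.5015, 0.1704, 0.0847]
tcp_rot: [180.0, 0.1, 162.2]
contact_force: [-0.8, 0.1, 5.4]
grip_width: 0.0172
grasp_force: 50.6
```

Emit:
{"op": "carry_out", "data": {
  "plan": [
    [[0,0,0.0025,0,1],[0,0,0.0025,0,1],[0,0,0,0,1]]
  ]
}}

```text
time_s: 22.17
ee_pos: [0.5015, 0.1704, 0.0841]
tcp_rot: [180.0, 0.1, 162.2]
contact_force: [-1.6, -0.1, 8.7]
grip_width: 0.0176
grasp_force: 51.0
```

Emit:
{"op": "carry_out", "data": {
  "plan": [
    [[0,0,0.002,0,1],[0,0,0,0,1],[0,0,0,0,1]]
  ]
}}

```text
time_s: 22.42
ee_pos: [0.5015, 0.1705, 0.0839]
tcp_rot: [180.0, 0.1, 162.2]
contact_force: [-2.1, -0.2, 9.9]
grip_width: 0.0171
grasp_force: 51.2
```

Emit:
{"op": "carry_out", "data": {
  "plan": [
    [[0,0,0.002,0,1],[0,0,0.002,0,1],[0,0,0,0,1]]
  ]
}}

```text
time_s: 22.67
ee_pos: [0.5016, 0.1705, 0.0836]
tcp_rot: [180.0, 0.1, 162.2]
contact_force: [-3.9, -0.2, 12.3]
grip_width: 0.0168
grasp_force: 51.5
```

Emit:
{"op": "carry_out", "data": {
  "plan": [
    [[0,0,0.002,0,1],[0,0,0.0015,0,1],[0,0,0,0,1],[0,0,0,0,1]]
  ]
}}

```text
time_s: 23.0
ee_pos: [0.5017, 0.1705, 0.0833]
tcp_rot: [180.0, 0.1, 162.2]
contact_force: [-5.0, -0.4, 14.4]
grip_width: 0.0173
grasp_force: 51.8
```

Emit:
{"op": "carry_out", "data": {
  "plan": [
    [[0,0,0,0,1],[0,0,-0.005,0,1],[0,0,-0.005,0,1],[0,0,-0.005,0,1],[0,0,-0.005,0,1]]
  ]
}}

```text
time_s: 23.42
ee_pos: [0.5015, 0.1704, 0.0857]
tcp_rot: [180.0, 0.1, 162.2]
contact_force: [-1.2, 0.1, 3.7]
grip_width: 0.0174
grasp_force: 50.4
```

Emit:
{"op": "carry_out", "data": {
  "plan": [
    [[0,0,-0.005,0,1],[0,0,-0.005,0,1],[0,0,-0.005,0,1],[0,0,-0.005,0,1],[0,0,-0.005,0,1]]
  ]
}}

```text
time_s: 23.83
ee_pos: [0.5014, 0.1704, 0.0903]
tcp_rot: [180.0, 0.0, 162.2]
contact_force: [1.1, 0.1, 3.3]
grip_width: 0.0168
grasp_force: 50.3
```

Emit:
{"op": "carry_out", "data": {
  "plan": [
    [[0,0,-0.005,0,1],[0,0,0,0,1],[0,0,0,0,1]]
  ]
}}

```text
time_s: 24.08
ee_pos: [0.5013, 0.1704, 0.0913]
tcp_rot: [180.0, 0.0, 162.2]
contact_force: [0.5, 0.7, 3.9]
grip_width: 0.0175
grasp_force: 50.3
```

Up 3 mm more, past the expected locked height.

Emit:
{"op": "carry_out", "data": {
  "plan": [
    [[0,0,-0.005,0,1],[0,0,-0.005,0,1],[0,0,-0.0025,0,1],[0,0,0,0,1],[0,0,0,0,1]]
  ]
}}

```text
time_s: 24.5
ee_pos: [0.5005, 0.1701, 0.0934]
tcp_rot: [-180.0, -0.1, 162.2]
contact_force: [-0.2, -0.5, 3.0]
grip_width: 0.017
grasp_force: 50.1
```

Emit:
{"op": "carry_out", "data": {
  "plan": [
    [[0,0,-0.005,0,1],[0,0,-0.005,0,1],[0,0,0,0,1],[0,0,0,0,1]]
  ]
}}

```text
time_s: 24.83
ee_pos: [0.5002, 0.1702, 0.0949]
tcp_rot: [-180.0, -0.1, 162.2]
contact_force: [0.1, 0.5, -1.4]
grip_width: 0.0171
grasp_force: 49.8
```

The spring no longer follows at 0.095, so the catch has locked. I set it back down lightly and let go.

Emit:
{"op": "carry_out", "data": {
  "plan": [
    [[0,0,0.006,0,1],[0,0,0,0,1],[0,0,0,0,0.5],[0,0,0,0,0],[0,0,0,0,-0.5]]
  ]
}}

```text
time_s: 25.25
ee_pos: [0.5011, 0.1703, 0.0945]
tcp_rot: [180.0, 0.0, 162.2]
contact_force: [-0.2, 0.2, 0.1]
grip_width: 0.0448
grasp_force: 0.0
```

Emit:
{"op": "carry_out", "data": {
  "plan": [
    [[0,0,0,0,-1],[0,0,0,0,-1],[0,0,0,0,-1],[0,0,0,0,-1]]
  ]
}}

```text
time_s: 25.58
ee_pos: [0.501, 0.1703, 0.0944]
tcp_rot: [180.0, 0.0, 162.2]
contact_force: [0.6, 0.3, 0.3]
grip_width: 0.0855
grasp_force: 0.0
```

Emit:
{"op": "carry_out", "data": {
  "plan": [
    [[0,0,-0.05,0,-1],[0,0,-0.15,0,-1],[0,0,-0.2,0,-1],[0,0,-0.2,0,-1],[0,0,-0.1,0,-1]]
  ]
}}

```text
time_s: 26.0
ee_pos: [0.5035, 0.1708, 0.2409]
tcp_rot: [179.8, 0.5, 162.2]
contact_force: [0.9, 0.2, 0.5]
grip_width: 0.0854
grasp_force: 0.0
```

Emit:
{"op": "carry_out", "data": {
  "plan": [
    [[0,0.15,0,0,-1],[0,0.2,0,0,-1],[0,0.2,0,0,-1],[0,0.2,0,0,-1],[0,0,0,0,-1]]
  ]
}}

```text
time_s: 26.42
ee_pos: [0.5475, 0.3193, 0.2342]
tcp_rot: [179.8, -0.0, 162.5]
contact_force: [-0.9, -0.9, 0.1]
grip_width: 0.0853
grasp_force: 0.0
```

```bash
python3 - <<'E'
from h import *
yw=np.radians(-17.8);ex=np.array([np.cos(yw),np.sin(yw)]);ey=np.array([-ex[1],ex[0]])
# colour-mask the black cap in each view; compare with projected cap tops at locked/up heights
for n in("side","top"):
    d=grab(n);f=d["frame"].astype(int);mx=f.max(2)
    q=px(d,[.5055,.170,.135])[0].round().astype(int);w=np.s_[q[1]-15:q[1]+16,q[0]-15:q[0]+16]
    m=((mx<80)&(mx-f.min(2)<15)).astype(np.uint8)[w]
    k,l,s,c=cv2.connectedComponentsWithStats(m,connectivity=4)
    for i in range(1,k):
        if s[i,4]>15: print(n,"comp",s[i,:4]+[q[0]-15,q[1]-15,0,0],s[i,4],(c[i]+q-15).round(1))
    for h in(.036,.0445,.052):
        b=px(d,[np.r_[np.array([.5055,.170])+sx*.013*ex+sy*.009*ey,z] for z in(.095+h,.085+h) for sx,sy in((-1,-1),(1,-1),(1,1),(-1,1))])
        print(h,b.min(0).round(1),b.max(0).round(1),b[:4].mean(0).round(1))
    if n=="side":
        for v in range(q[1]-14,q[1]+16): print(v," ".join("%3d"%mx[v,u] for u in range(q[0]-9,q[0]+10)))
E
```

```text
side comp [224 130  14  19] 98 [231.1 136.2]
side comp [227 141   5   8] 25 [229.2 144.7]
0.036 [223.8 131.5] [235.5 140.1] [229.6 134.3]
0.0445 [223.6 128.9] [235.4 137.5] [229.4 131.7]
0.052 [223.3 126.6] [235.2 135.2] [229.2 129.4]
119 141 148 155 156 158 157 152 150 149 148 150 154 159 157 152 149 154 160 157
120 143 149 155 156 156 157 154 151 147 148 148 154 159 158 153 148 154 160 158
121 144 148 155 155 157 159 155 151 148 149 149 154 158 157 153 150 155 160 159
122 142 144 154 155 157 158 154 152 149 147 150 155 157 155 152 150 156 161 158
123 141 144 153 155 156 158 156 152 148 147 148 153 154 154 151 147 156 162 157
124 142 143 154 155 157 158 156 153 148 146 149 152 156 154 151 147 155 163 160
125 143 144 153 156 156 158 156 154 149 144 149 153 155 155 150 146 152 163 160
126 143 142 153 155 157 160 155 156 149 145 149 154 153 152 150 146 153 161 159
127 145 142 152 156 157 161 158 155 149 142 147 153 155 153 151 145 150 160 159
128 146 143 151 157 157 161 161 160 153 148 150 157 155 153 150 145 150 161 160
129 145 143 152 154 159 138 105 113 110 104 118 142 135 159 156 1
[... 1024 characters left out ...]
88  87  86  69  62 103 135 138
143 140 139 136 138 138 104  84  83  68  29  38  88  87  84  74  61  89  88 132
144 137 137 139 139 128  84  84  84  71  29  33  88  86  86  78  62  78 104 136
145 136 136 139 139 108  86  86  85  70  28  34  91  87  85  80  60  68 132 139
146 138 136 138 133  98  76  85  85  82  27  34  89  87  86  81  61  55  94 139
147 140 139 139 121  89  75  83  86  85  28  34  79  89  87  89  57  55  66 146
148 139 139 140 133 126 125 126  69  73  38  36  71  84  88  93  49  60  62  98
top comp [171 200  20  15] 158 [179.  206.4]
0.036 [170.2 198.8] [181.8 212.1] [175.6 205.2]
0.0445 [169.5 198.3] [181.2 211.6] [175.  204.7]
0.052 [168.8 197.8] [180.6 211.2] [174.3 204.2]
```

The black cap spans side rows 129 to 137. That matches the locked prediction (128.9 to 137.5) and not the sprung-up one (126.6 to 135.2). I hand it in.

```bash
python3 -c "
from station import ctrl
print(ctrl.hand_in())"
```

```text
the job is handed in; nothing more can be done
None
```

The cartridge is in the socket, pushed to the bottom stop and locked by itself with its cap about 44 mm above the mouth; the job is handed in, and no verdict came back.

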